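Find and release the latched key of a four-place stirring plate

TASK

One of the four push-push keys of the stirring plate was left latched down, and all four places must be off before the plate is plugged in again. Check the keys one after the other from left to right, touching each with a fingertip so lightly that none of them switches over; only after that, press the latched one fully down and let go, so that it springs up like the other three. Nothing is to be gripped or lifted, and the jars and the bottle stay where they stand.

Things in the scene. Friction and masses are not known exactly. Their poses are not given: they have to be found in the camera images.
- stir_plate: Four-place magnetic stirring plate, fixed: flat white box 176 mm deep, 362 mm wide, deck 54 mm above the bench. Origin: centre of its underside; x to its back (away from the robot), y to its left end, z up. Four round 77 mm plates, 5 mm above the deck, centres at x = +0.036; four keys in a row near the front edge at x = -0.058, one before each plate, 85 mm from key to key.
- place_1 (a point): Point on the deck (54 mm above the bench) under the middle of the far left key, as the robot sees the row; places 1 to 4 run from left (+y end of the unit) to right. Which of keys a to d stands at which place changes from start to start.
- place_2 (a point): Point on the deck (54 mm above the bench) under the middle of the middle left key, as the robot sees the row; places 1 to 4 run from left (+y end of the unit) to right. Which of keys a to d stands at which place changes from start to start.
- place_3 (a point): Point on the deck (54 mm above the bench) under the middle of the middle right key, as the robot sees the row; places 1 to 4 run from left (+y end of the unit) to right. Which of keys a to d stands at which place changes from start to start.
- place_4 (a point): Point on the deck (54 mm above the bench) under the middle of the far right key, as the robot sees the row; places 1 to 4 run from left (+y end of the unit) to right. Which of keys a to d stands at which place changes from start to start.
- keyset_a: Seat and cap of key a, all four alike; origin on the deck under the key, axes as the stirring plate's. White cap 30 x 26 mm (x, y) in a black bezel 3 mm high. An up key starts to move at about 2.5 N and takes about 3.5 N at 2 mm, 5 N at 4 mm; a latched key does not give below about 5 N. 7 to 9 N takes either to its stop. So 1 to 3 N is a light touch.
- key_a_top (a point): Centre of the top face of key a: 15 mm above the deck (69 mm above the bench) while the key is up, about 9.5 mm above the deck while it is latched down. It moves with the key.
- key_a (a joint): Travel of key a in m, straight down: 0 up, about 0.0056 resting latched down, 0.008 at the bottom stop. Push-push key like a pen's: pressed past about 0.0067 and let go, an up key stays latched and a latched key springs up; short of that, an up key comes back up and a latched one stays latched.
- keyset_b: Seat and cap of key b, all four alike; origin on the deck under the key, axes as the stirring plate's. White cap 30 x 26 mm (x, y) in a black bezel 3 mm high. An up key starts to move at about 2.5 N and takes about 3.5 N at 2 mm, 5 N at 4 mm; a latched key does not give below about 5 N. 7 to 9 N takes either to its stop. So 1 to 3 N is a light touch.
- key_b_top (a point): Centre of the top face of key b: 15 mm above the deck (69 mm above the bench) while the key is up, about 9.5 mm above the deck while it is latched down. It moves with the key.
- key_b (a joint): Travel of key b in m, straight down: 0 up, about 0.0056 resting latched down, 0.008 at the bottom stop. Push-push key like a pen's: pressed past about 0.0067 and let go, an up key stays latched and a latched key springs up; short of that, an up key comes back up and a latched one stays latched.
- keyset_c: Seat and cap of key c, all four alike; origin on the deck under the key, axes as the stirring plate's. White cap 30 x 26 mm (x, y) in a black bezel 3 mm high. An up key starts to move at about 2.5 N and takes about 3.5 N at 2 mm, 5 N at 4 mm; a latched key does not give below about 5 N. 7 to 9 N takes either to its stop. So 1 to 3 N is a light touch.
- key_c_top (a point): Centre of the top face of key c: 15 mm above the deck (69 mm above the bench) while the key is up, about 9.5 mm above the deck while it is latched down. It moves with the key.
- key_c (a joint): Travel of key c in m, straight down: 0 up, about 0.0056 resting latched down, 0.008 at the bottom stop. Push-push key like a pen's: pressed past about 0.0067 and let go, an up key stays latched and a latched key springs up; short of that, an up key comes back up and a latched one stays latched.
- keyset_d: Seat and cap of key d, all four alike; origin on the deck under the key, axes as the stirring plate's. White cap 30 x 26 mm (x, y) in a black bezel 3 mm high. An up key starts to move at about 2.5 N and takes about 3.5 N at 2 mm, 5 N at 4 mm; a latched key does not give below about 5 N. 7 to 9 N takes either to its stop. So 1 to 3 N is a light touch.
- key_d_top (a point): Centre of the top face of key d: 15 mm above the deck (69 mm above the bench) while the key is up, about 9.5 mm above the deck while it is latched down. It moves with the key.
- key_d (a joint): Travel of key d in m, straight down: 0 up, about 0.0056 resting latched down, 0.008 at the bottom stop. Push-push key like a pen's: pressed past about 0.0067 and let go, an up key stays latched and a latched key springs up; short of that, an up key comes back up and a latched one stays latched.
- jar_low: Loose white screw-lid jar, 73 mm diameter, 70 mm tall, standing on one of the plates behind the keys. Origin: centre of its underside, z up. A bystander: leave it alone.
- jar_tall: Loose white screw-lid jar, 73 mm diameter, 85 mm tall, standing on another of the plates behind the keys. Origin: centre of its underside, z up. A bystander: leave it alone.
- bottle: Loose white plastic bottle with a white screw cap, 64 mm diameter, 140 mm tall, standing on the bench to the left of the stirring plate. Origin: centre of its underside, z up. A bystander: leave it alone.

How it is judged:
On the way, in this order (a step that is already met when the one before it is completed fails the run):
1. the far left key has been touched, while the latched key is still latched (value of joint any of key_a, key_b, key_c, key_d above 0.0045 m and ((horizontal distance between key_a_top and place_1 below 0.02 m and contact force between the fingers and keyset_a above 0.3 N) or (horizontal distance between key_b_top and place_1 below 0.02 m and contact force between the fingers and keyset_b above 0.3 N) or (horizontal distance between key_c_top and place_1 below 0.02 m and contact force between the fingers and keyset_c above 0.3 N) or (horizontal distance between key_d_top and place_1 below 0.02 m and contact force between the fingers and keyset_d above 0.3 N))), for 0.05 s.
2. the middle left key has been touched, while the latched key is still latched (value of joint any of key_a, key_b, key_c, key_d above 0.0045 m and ((horizontal distance between key_a_top and place_2 below 0.02 m and contact force between the fingers and keyset_a above 0.3 N) or (horizontal distance between key_b_top and place_2 below 0.02 m and contact force between the fingers and keyset_b above 0.3 N) or (horizontal distance between key_c_top and place_2 below 0.02 m and contact force between the fingers and keyset_c above 0.3 N) or (horizontal distance between key_d_top and place_2 below 0.02 m and contact force between the fingers and keyset_d above 0.3 N))), for 0.05 s.
3. the middle right key has been touched, while the latched key is still latched (value of joint any of key_a, key_b, key_c, key_d above 0.0045 m and ((horizontal distance between key_a_top and place_3 below 0.02 m and contact force between the fingers and keyset_a above 0.3 N) or (horizontal distance between key_b_top and place_3 below 0.02 m and contact force between the fingers and keyset_b above 0.3 N) or (horizontal distance between key_c_top and place_3 below 0.02 m and contact force between the fingers and keyset_c above 0.3 N) or (horizontal distance between key_d_top and place_3 below 0.02 m and contact force between the fingers and keyset_d above 0.3 N))), for 0.05 s.
4. the far right key has been touched, while the latched key is still latched (value of joint any of key_a, key_b, key_c, key_d above 0.0045 m and ((horizontal distance between key_a_top and place_4 below 0.02 m and contact force between the fingers and keyset_a above 0.3 N) or (horizontal distance between key_b_top and place_4 below 0.02 m and contact force between the fingers and keyset_b above 0.3 N) or (horizontal distance between key_c_top and place_4 below 0.02 m and contact force between the fingers and keyset_c above 0.3 N) or (horizontal distance between key_d_top and place_4 below 0.02 m and contact force between the fingers and keyset_d above 0.3 N))), for 0.05 s.
5. the latched key has been pressed down past its latch with the fingers (((value of joint key_a above 0.0066 m and contact force between the fingers and keyset_a above 0.3 N) or (value of joint key_b above 0.0066 m and contact force between the fingers and keyset_b above 0.3 N) or (value of joint key_c above 0.0066 m and contact force between the fingers and keyset_c above 0.3 N) or (value of joint key_d above 0.0066 m and contact force between the fingers and keyset_d above 0.3 N))), for 0.02 s.
6. it has sprung up, and all four keys are up (value of joint each of key_a, key_b, key_c, key_d below 0.0015 m), for 0.2 s.
At the end, for the whole second after the job is handed in: All four keys are up (each within 1.5 mm of its top position) and still; both jars and the bottle are within 15 mm of where they stood (all of step 6 and velocity of joint each of key_a, key_b, key_c, key_d below 0.01 m/s and distance of each of jar_low, jar_tall, bottle from where it was at the start of the episode below 0.015 m); the robot touches nothing.
It fails at once if a key that was up is pushed down 5 mm or more ((value of joint key_a above 0.0045 m and distance of key_a_top from where it was at the start of the episode above 0.005 m) or (value of joint key_b above 0.0045 m and distance of key_b_top from where it was at the start of the episode above 0.005 m) or (value of joint key_c above 0.0045 m and distance of key_c_top from where it was at the start of the episode above 0.005 m) or (value of joint key_d above 0.0045 m and distance of key_d_top from where it was at the start of the episode above 0.005 m)).
It fails at once if a jar or the bottle is lifted, carried, shoved more than 15 mm or tipped ((distance of jar_low from where it was at the start of the episode above 0.015 m or angle between jar_low's own z axis and vertical above 0.2 rad) or (distance of jar_tall from where it was at the start of the episode above 0.015 m or angle between jar_tall's own z axis and vertical above 0.2 rad) or (distance of bottle from where it was at the start of the episode above 0.015 m or angle between bottle's own z axis and vertical above 0.2 rad)).
It fails at once if a key is hit or forced with more than 25 N (contact force between the fingers and keyset_a above 25 N or contact force between the fingers and keyset_b above 25 N or contact force between the fingers and keyset_c above 25 N or contact force between the fingers and keyset_d above 25 N).
It also fails if it takes over 51 s, if anything falls off the work surface, if the arm or the gripper's body presses on something with over 40 N, if the wrist force passes 120 N, or if a joint passes its speed limit or range.

ROBOT

A 7-joint arm with a two-finger parallel gripper is mounted at the origin on a cart in front of the work surface, level with it; the furniture and walls round the work are solid. World frame = base frame: x ahead of the robot, y to its left, z up, the work surface at z = 0. Lengths are in m, angles in rad, forces in N, time in s.
With the tool pointing down it reaches from about 0.425 to 0.95 m from the base axis. Payload 4.7 kg.
Tool frame: the origin (TCP) lies midway between the tips of the shut fingers; the grasp point (between the pads) lies arm.grip_depth behind it (arm.grip_depth is the distance from the TCP to the grasp point, in m); z points along the fingers, y is the line along which they close (so a half turn about z gives the same grasp; the last joint's range is limited). The gripper opens to 85 mm and grips with 20 to 120 N. Pads are 22 mm wide; open, the fingers measure 114 mm over their backs; the gripper's body (76 mm by 85 mm) begins 54 mm behind the grasp point. The pads swing forward as they close: fully open they stand 13 mm farther back than shut.
Start: joints at [-1.214, 0.469, -0.049, 1.532, 0.024, 1.141, -0.082], TCP at [0.254, 0.625, 0.231] pointing down, gripper open.
Joint ranges: [-2.59, 2.59], [-0.33, 1.99], [-1.39, 1.29], [0.1, 2.45], [-1.04, 4.18], [0.21, 1.99], [-2.66, 2.66]. Speed limits (rad/s): [2.57, 2.57, 3.14, 3.14, 3.14, 3.14, 3.14].

INTERFACE

Orientations are given as a unit quaternion [w, x, y, z].
In Python, from station import arm, optics, nets gives the robot as it stands.
- The arm moves only by the tool servo_tool, never from a script. Its arguments are lists of equal length, an entry for each row: "linear": the shift along the tool's x, y, z in mm, a list of three; "roll": the turn about the tool's z in degrees; "claw": the finger opening in mm, from 0 to 85.4. A call has exactly 8 rows; each row is the pose to reach, as a shift and turn from the pose commanded when the call began, along the tool's axes at that moment; what a row does not reach only later rows make up. A row lasts 1/12 s, in which the tool goes at most 41.7 mm and 7.16 degrees, less where a joint would pass 70% of its speed; a pose out of reach is approached as far as the arm can. A call with a gripper value outside its range is refused whole. The fingers move at their own pace and stop on an object; "newtons" is the grip in N (left out, the last holds). Time passes only in rows, so rows that repeat a pose let the fingers close, or fill a call up. It gives the time, the measured TCP pose, the force, the opening and the grip force at its end, in the units of the state.
- arm.observe(): the state, without advancing time (a new reading comes with each control period).
- optics.get_image(name): name is "scene" or "top"; returns a dict with "image" (480x640x3 uint8, blue, green, red), "fovy" (degrees; the focal length in pixels is half the picture's height over the tangent of half this angle, whatever the lens; pixels are square), "cx", "cy" (the principal point, pixels), "world_from_camera" (4x4, takes a point from camera to world coordinates). Camera axes: x right, y up, looking along -z (the intrinsics and any distortion apply to the point x, -y, -z); pixel columns grow to the right and rows downward; lengths in m; the calibration is good to about 2 mm. A picture is of the moment at which its call begins. There is no depth.
- arm.finish_job(): hands the job in; it is judged then, once.
Trained networks look in a picture, given as the dict that the camera call returned (one of the last four; its "shot" number tells which), for a name from the list of things; names that differ only in an ending like _2 or _b are one class to them, and where a whole thing is asked for, a point or a joint stands for the part that bears it (a point fixed in the world has none). Each returns a list of dicts, best first, with "score" (0 to 1); they miss things now and then, are a little off and sometimes report something else, mostly with a low value. They report only what shows in the picture. A call takes as long as a camera call.
- nets.recognise(picture, query): "box" ([centre column, centre row, width, height] in pixels, round what is visible of it).
The state is a dict: "time_s": time; "joint_pos": joint angles; "joint_velocities": joint speeds; "tau": joint torques, N m; "tcp_pos": TCP position; "orientation": TCP orientation; "force": force on the tool from outside, world axes, zero at the start; "ft_torque": the same for the moment, N m; "grip_width": finger opening in m; "gripper_force": force on a finger pad.
Only numpy, scipy, OpenCV 4.12 (cv2) and the standard library are available. Lean on these libraries where they do the work, as an engineer would, in place of code of your own. Each camera call takes 0.05 s, during which the arm holds its last target. There are 200 camera calls.

## Working session

There is one attempt and no reset: what is moved stays moved. The work goes in short steps, Python scripts to look and compute and a tool call to move; the robot and the scene stay as the last step left them, time stands still between calls to the robot, and variables do not carry over. Pictures are saved under pics/ and viewed, at most 10 in all, crops included, and the job is handed in when it is done.

Besides the shell and the picture viewer there is one more tool, called after "Call:" as name(argument=value, ...), one argument or row to a line, values as JSON. servo_tool: Moves the arm, as the interface text tells. Its arguments: {"type":"object","properties":{"linear":{"type":"array"},"roll":{"type":"array"},"claw":{"type":"array"},"newtons":{"type":"number"}},"required":["linear","roll","claw"]}

```bash
mkdir -p pics
cat > h.py <<'E'
import numpy as np, cv2
from station import arm, optics, nets
def pix2w(p,u,v,z):
    f=p["image"].shape[0]/2/np.tan(np.radians(p["fovy"])/2)
    T=np.array(p["world_from_camera"]); d=T[:3,:3]@np.array([(u-p["cx"])/f,-(v-p["cy"])/f,-1.])
    return T[:3,3]+d*(z-T[2,3])/d[2]
def w2pix(p,P):
    f=p["image"].shape[0]/2/np.tan(np.radians(p["fovy"])/2)
    T=np.array(p["world_from_camera"]); c=T[:3,:3].T@(np.array(P)-T[:3,3])
    return p["cx"]+f*c[0]/-c[2], p["cy"]-f*c[1]/-c[2]
E
python3 - <<'E'
from h import *
s=arm.observe(); print({k:np.round(v,4) for k,v in s.items()}, arm.grip_depth)
for n in("top","scene"):
    p=optics.get_image(n); cv2.imwrite(f"pics/{n}1.png",p["image"])
    print(n,p["fovy"],p["cx"],p["cy"],[k for k in p],np.round(p["world_from_camera"],3).tolist())
    for q,z in(("stir_plate",.054),("keyset_a",.065),("jar_low",.13),("bottle",.14)):
        for r in nets.recognise(p,q)[:6]: b=r["box"]; print(q,round(r["score"],2),np.round(b),np.round(pix2w(p,b[0],b[1],z),3))
E
```

```text
{'time_s': np.float64(0.0), 'joint_pos': array([-1.2139,  0.4695, -0.0486,  1.5337,  0.0241,  1.141 , -0.0823]), 'joint_velocities': array([-0.0005,  0.0006,  0.0014, -0.0001,  0.    ,  0.0011, -0.0003]), 'tau': array([ 8.00000e-04, -5.10302e+01, -4.66000e-02, -2.37723e+01,
        1.06000e-02,  7.30000e-03, -0.00000e+00]), 'tcp_pos': array([0.2538, 0.6248, 0.2302]), 'orientation': array([-2.000e-04,  1.917e-01,  9.815e-01, -1.000e-03]), 'force': array([0.2718, 0.4192, 0.7433]), 'ft_torque': array([ 0.0012,  0.0033, -0.0564]), 'gripper_force': np.float64(0.0), 'grip_width': np.float64(0.0856)} 0.0187
top 51.32180265175013 309.48429277308367 239.72191338563346 ['image', 'fovy', 'cx', 'cy', 'world_from_camera', 'shot'] [[-0.024, 0.988, -0.151, 0.401], [-1.0, -0.026, -0.008, 0.104], [-0.012, 0.15, 0.989, 0.934], [0.0, 0.0, 0.0, 1.0]]
stir_plate 0.68 [347. 226. 205.  99.] [0.558 0.044 0.054]
keyset_a 0.88 [323. 257.  21.  25.] [0.502 0.088 0.065]
keyset_a 0.87 [275. 259.  25.  22.] [0.501 0.173 0.065]
keyset_a 0.56 [421. 258.  21.  25.] [ 0.496 -0.082  0.065]
keyset_a 0.56 [372. 258.  14
[... 301 characters left out ...]
09349524033 ['image', 'fovy', 'cx', 'cy', 'world_from_camera', 'shot'] [[0.659, 0.442, -0.609, -0.016], [-0.752, 0.371, -0.545, -0.38], [-0.015, 0.817, 0.576, 0.612], [0.0, 0.0, 0.0, 1.0]]
stir_plate 0.7 [379. 283. 236. 163.] [0.521 0.001 0.054]
keyset_a 0.77 [370. 290.  30.  22.] [ 0.49  -0.004  0.065]
keyset_a 0.7 [293. 242.  25.  23.] [0.503 0.168 0.065]
keyset_a 0.63 [417. 315.  33.  22.] [ 0.491 -0.088  0.065]
keyset_a 0.59 [331. 265.  25.  24.] [0.498 0.078 0.065]
keyset_a 0.5 [378. 284. 237. 164.] [ 0.508 -0.007  0.065]
keyset_a 0.25 [292. 242.  20.  16.] [0.502 0.167 0.065]
jar_low 0.65 [458. 262.  51.  62.] [ 0.555 -0.107  0.13 ]
bottle 0.97 [205. 216.  38.  76.] [0.394 0.245 0.14 ]
```

View pics/top1.png

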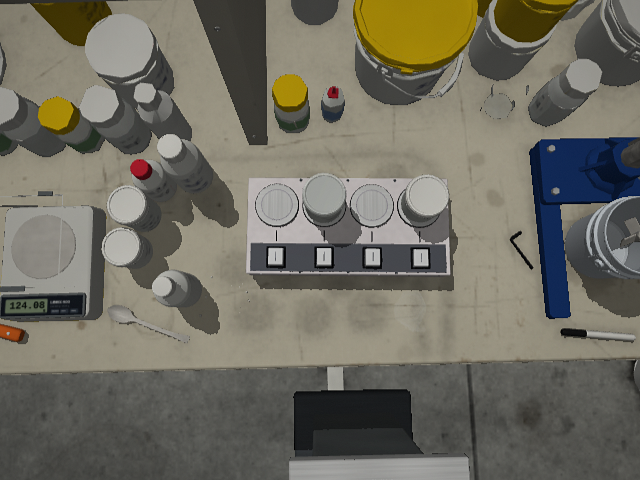

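View pics/scene1.png

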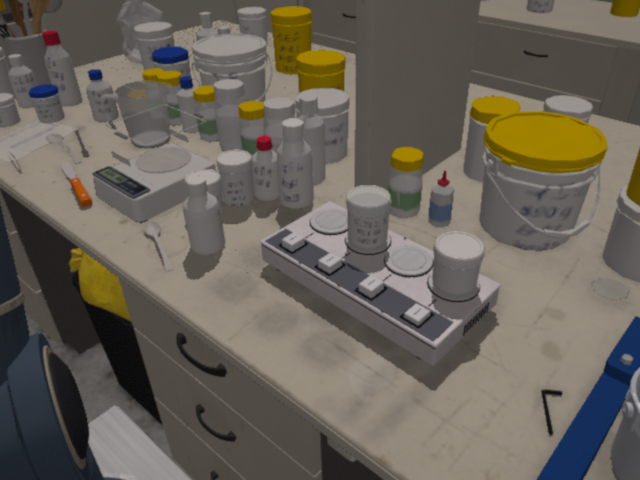

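Top: the unit sits centred around (347,226), with its keys at about (275,257), (324,257), (373,257) and (421,258). The bottle is at (177,288). The jars stand behind places 2 and 4. The networks' 85 mm key spacing and x≈0.50 match the given sizes. I'm moving over with the fingers shut.

Call:
servo_tool(
  linear=[
    [-15,-12,0],
    [-40,-33,0],
    [-68,-56,0],
    [-96,-79,0],
    [-124,-102,0],
    [-152,-125,0],
    [-178,-146,0],
    [-200,-163,0],
  ],
  roll=[-2,-5,-8,-11,-14,-17,-20,-22],
  claw=[0,0,0,0,0,0,0,0],
  newtons=20,
)

```text
time_s: 1.17
tcp_pos: [0.3793, 0.3964, 0.2316]
orientation: [0.0, 0.001, 1.0, -0.0]
force: [1.0, 0.4, 0.3]
grip_width: -0.0001
gripper_force: 0.0
```

Run:
```python
from h import *
p=optics.get_image("scene"); im=p["image"]
cv2.imwrite("pics/c2.png",cv2.resize(im[220:335,250:450],None,fx=4,fy=4,interpolation=cv2.INTER_CUBIC))
s=arm.observe(); print(s["tcp_pos"],s["orientation"],s["grip_width"],s["force"])
```

```text
[0.38312675 0.39096138 0.23157471] [ 0.00128656  0.00431183  0.9999876  -0.00213185] 0.00025144069334043863 [ 1.25438136 -4.16921467 -0.59704456]
```

View pics/c2.png

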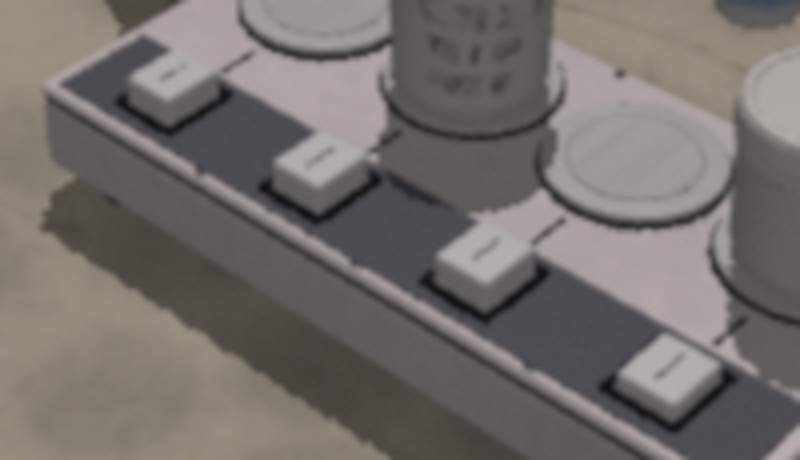

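The crop shows three tall caps, at (172,90), (320,170) and (485,265). The fourth cap, at (670,375), looks lower, so it is probably the latched one. Touching will confirm it.

Call:
servo_tool(
  linear=[
    [-15,-28,0],
    [-32,-60,0],
    [-49,-93,0],
    [-66,-126,0],
    [-83,-158,20],
    [-98,-187,40],
    [-109,-208,60],
    [-115,-219,80],
  ],
  roll=[0,0,0,0,0,0,0,0],
  claw=[0,0,0,0,0,0,0,0],
)

```text
time_s: 1.88
tcp_pos: [0.4943, 0.1763, 0.151]
orientation: [0.001, 0.004, 1.0, -0.0]
force: [0.1, 0.3, -0.5]
grip_width: -0.0003
gripper_force: 0.0
```

Call:
servo_tool(
  linear=[
    [0,0,10],
    [0,0,25],
    [0,0,40],
    [0,0,50],
    [0,0,57],
    [0,0,60],
    [0,0,60],
    [0,0,60],
  ],
  roll=[0,0,0,0,0,0,0,0],
  claw=[0,0,0,0,0,0,0,0],
)

```text
time_s: 2.55
tcp_pos: [0.4928, 0.1805, 0.0918]
orientation: [0.0, 0.001, 1.0, 0.0]
force: [-0.1, -0.2, 0.8]
grip_width: 0.0004
gripper_force: 0.0
```

Run:
```python
from h import *
p=optics.get_image("top"); im=p["image"]; q=optics.get_image("scene")
a=cv2.resize(im[210:290,230:330],None,fx=4,fy=4); b=cv2.resize(q["image"][200:280,260:360],None,fx=4,fy=4)
cv2.imwrite("pics/c3.png",np.hstack([a,b]))
s=arm.observe(); print(s["tcp_pos"],s["orientation"],s["force"])
print(w2pix(p,s["tcp_pos"]),w2pix(q,s["tcp_pos"]))
```

```text
[0.49304182 0.18030748 0.09205485] [6.97131176e-04 8.47678706e-04 9.99999325e-01 3.81735484e-04] [ 0.36993249  0.62853923 -0.18634517]
(np.float64(269.22581868176604), np.float64(262.119725103023)) (np.float64(281.99768133638963), np.float64(228.22202301474886))
```

View pics/c3.png

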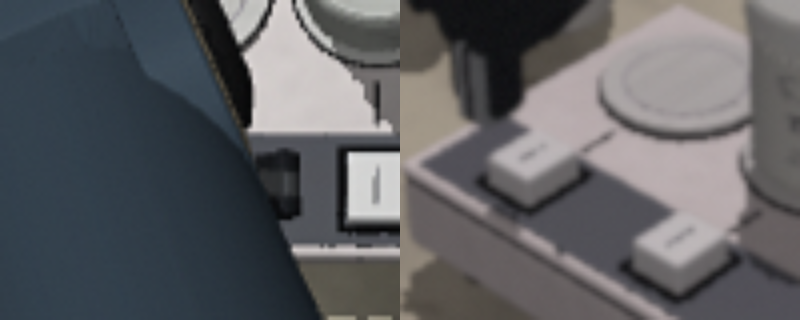

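The tip sits a little to the left of key 1. I'm shifting over it and descending to 1 mm below the up-height.

Call:
servo_tool(
  linear=[
    [-3,-5,5],
    [-6,-9,12],
    [-6,-9,17],
    [-6,-9,20],
    [-6,-9,22],
    [-6,-9,23],
    [-6,-9,24],
    [-6,-9,24],
  ],
  roll=[0,0,0,0,0,0,0,0],
  claw=[0,0,0,0,0,0,0,0],
)

```text
time_s: 3.32
tcp_pos: [0.4982, 0.1706, 0.0673]
orientation: [-0.0, 0.001, 1.0, -0.0]
force: [-1.8, -2.0, 3.1]
grip_width: 0.0003
gripper_force: 1.7
```

Call:
servo_tool(
  linear=[
    [0,0,0],
    [0,0,0.3],
    [0,0,0.3],
    [0,0,0.3],
    [0,0,0.3],
    [0,0,0.3],
    [0,0,0.3],
    [0,0,0.3],
  ],
  roll=[0,0,0,0,0,0,0,0],
  claw=[0,0,0,0,0,0,0,0],
)

```text
time_s: 3.98
tcp_pos: [0.4985, 0.1709, 0.067]
orientation: [-0.0, 0.001, 1.0, 0.0]
force: [-1.1, -2.1, 3.3]
grip_width: 0.0005
gripper_force: 1.9
```

Call:
servo_tool(
  linear=[
    [0,0,-5],
    [0,0,-12],
    [0,-20,-15],
    [0,-45,-15],
    [0,-68,-15],
    [1,-80,-15],
    [1,-85,-13],
    [1,-85,-10],
  ],
  roll=[0,0,0,0,0,0,0,0],
  claw=[0,0,0,0,0,0,0,0],
)

```text
time_s: 4.65
tcp_pos: [0.4979, 0.0855, 0.0773]
orientation: [0.001, 0.002, 1.0, 0.0]
force: [0.1, 0.1, -0.2]
grip_width: 0.0
gripper_force: 0.0
```

Key 1 was touched with 3.3 N at z=0.067 and is up. The free reading is back to zero. Next is key 2.

Call:
servo_tool(
  linear=[
    [0,0,4],
    [0,0,7],
    [0,0,8.5],
    [0,0,9.5],
    [0,0,10],
    [0,0,10],
    [0,0,10],
    [0,0,10],
  ],
  roll=[0,0,0,0,0,0,0,0],
  claw=[0,0,0,0,0,0,0,0],
)

```text
time_s: 5.32
tcp_pos: [0.4977, 0.0864, 0.0673]
orientation: [0.0, 0.001, 1.0, 0.0]
force: [-0.9, 2.2, 3.5]
grip_width: 0.0005
gripper_force: 1.7
```

Call:
servo_tool(
  linear=[
    [0,0,-5],
    [0,0,-12],
    [0,-20,-15],
    [0,-45,-15],
    [0,-68,-15],
    [1,-80,-15],
    [1,-85,-13],
    [1,-85,-10],
  ],
  roll=[0,0,0,0,0,0,0,0],
  claw=[0,0,0,0,0,0,0,0],
)

```text
time_s: 5.98
tcp_pos: [0.4963, -0.0008, 0.0773]
orientation: [0.0, 0.002, 1.0, -0.0]
force: [-0.9, 0.4, -0.4]
grip_width: -0.0003
gripper_force: 0.0
```

Key 2 gave 3.5 N, so it is up. Next is key 3.

Call:
servo_tool(
  linear=[
    [0,1,4],
    [0,2,7],
    [0,2,8.5],
    [0,2,9.5],
    [0,2,10],
    [0,2,10],
    [0,2,10],
    [0,2,10],
  ],
  roll=[0,0,0,0,0,0,0,0],
  claw=[0,0,0,0,0,0,0,0],
)

```text
time_s: 6.65
tcp_pos: [0.4965, 0.0034, 0.0672]
orientation: [0.0, 0.001, 1.0, 0.0]
force: [-0.7, 2.5, 3.9]
grip_width: -0.0
gripper_force: 1.8
```

Call:
servo_tool(
  linear=[
    [0,0,-5],
    [0,0,-12],
    [0,-20,-15],
    [0,-45,-15],
    [0,-68,-15],
    [1,-80,-15],
    [1,-85,-13],
    [1,-85,-10],
  ],
  roll=[0,0,0,0,0,0,0,0],
  claw=[0,0,0,0,0,0,0,0],
)

```text
time_s: 7.32
tcp_pos: [0.4952, -0.0838, 0.0774]
orientation: [0.001, 0.002, 1.0, -0.0]
force: [0.2, 0.2, -0.6]
grip_width: -0.0002
gripper_force: 0.0
```

Key 3 gave 3.9 N, so it is up. Key 4 gets the same descent.

Call:
servo_tool(
  linear=[
    [0,0,4],
    [0,0,7],
    [0,0,8.5],
    [0,0,9.5],
    [0,0,10],
    [0,0,10],
    [0,0,10],
    [0,0,10],
  ],
  roll=[0,0,0,0,0,0,0,0],
  claw=[0,0,0,0,0,0,0,0],
)

```text
time_s: 7.98
tcp_pos: [0.4952, -0.082, 0.0671]
orientation: [0.0, 0.001, 1.0, 0.0]
force: [0.4, -0.3, 0.4]
grip_width: -0.0001
gripper_force: 0.0
```

There was no contact at z=0.067, so key 4 is the latched one. I'm creeping down to a light touch.

Call:
servo_tool(
  linear=[
    [0,0,1],
    [0,0,2],
    [0,0,3],
    [0,0,3.4],
    [0,0,3.8],
    [0,0,4],
    [0,0,4.2],
    [0,0,4.2],
  ],
  roll=[0,0,0,0,0,0,0,0],
  claw=[0,0,0,0,0,0,0,0],
)

```text
time_s: 8.65
tcp_pos: [0.495, -0.0821, 0.0631]
orientation: [-0.0, 0.001, 1.0, 0.0]
force: [-1.9, 0.5, 4.5]
grip_width: -0.0002
gripper_force: 2.6
```

Key 4 gave 4.5 N at z=0.063, so it is latched. Now I press it down to about its stop and let go.

Call:
servo_tool(
  linear=[
    [0,0,0.5],
    [0,0,1],
    [0,0,1.4],
    [0,0,1.7],
    [0,0,1.9],
    [0,0,1.9],
    [0,0,1.9],
    [0,0,1.9],
  ],
  roll=[0,0,0,0,0,0,0,0],
  claw=[0,0,0,0,0,0,0,0],
)

```text
time_s: 9.32
tcp_pos: [0.495, -0.0821, 0.0614]
orientation: [-0.0, 0.001, 1.0, 0.0]
force: [-2.3, -0.1, 6.4]
grip_width: -0.0
gripper_force: 3.2
```

Call:
servo_tool(
  linear=[
    [0,0,0.3],
    [0,0,0.6],
    [0,0,0.6],
    [0,0,0],
    [0,0,-4],
    [0,0,-10],
    [0,0,-20],
    [0,0,-30],
  ],
  roll=[0,0,0,0,0,0,0,0],
  claw=[0,0,0,0,0,0,0,0],
)

```text
time_s: 9.98
tcp_pos: [0.4949, -0.082, 0.0915]
orientation: [-0.0, 0.001, 1.0, 0.0]
force: [-0.4, 0.6, 0.1]
grip_width: 0.0
gripper_force: 0.0
```

Call:
servo_tool(
  linear=[
    [0,0,-15],
    [0,0,-40],
    [0,0,-70],
    [0,20,-90],
    [0,50,-100],
    [0,75,-100],
    [0,85,-100],
    [0,85,-100],
  ],
  roll=[0,0,0,0,0,0,0,0],
  claw=[0,0,0,0,0,0,0,0],
)

```text
time_s: 10.65
tcp_pos: [0.4952, 0.0057, 0.1915]
orientation: [0.0, -0.002, 1.0, 0.0]
force: [0.3, -0.1, 1.2]
grip_width: -0.0001
gripper_force: 0.0
```

Run:
```python
from h import *
p=optics.get_image("scene"); im=p["image"]
cv2.imwrite("pics/c4.png",cv2.resize(im[180:330,250:450+50],None,fx=3.2,fy=3.2,interpolation=cv2.INTER_CUBIC))
s=arm.observe(); print(s["tcp_pos"],s["force"])
```

```text
[0.49498587 0.0033623  0.19110467] [ 0.02908005 -1.08174708 -0.63701204]
```

View pics/c4.png

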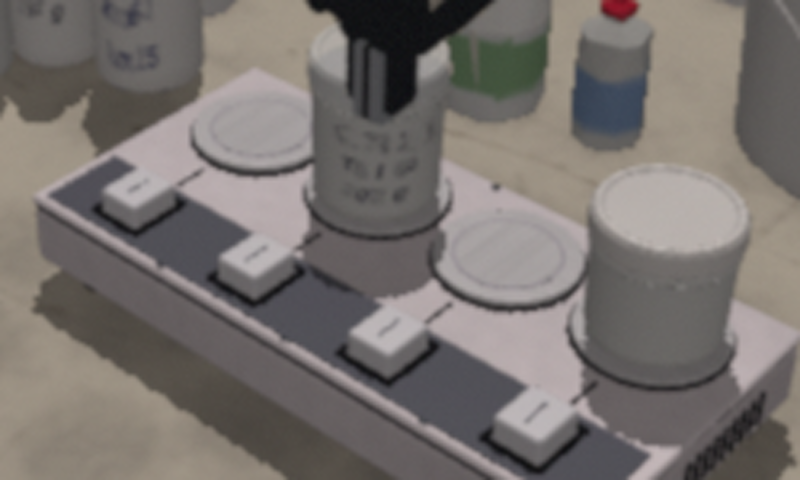

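All four caps now stand equally tall, including the fourth at (538,425). The jars are still centred on their plates, and the arm is clear of everything.

```bash
python3 -c "
from station import arm
print(arm.finish_job())"
```

```text
the job is handed in; nothing more can be done
None
```

I touched all four keys lightly from left to right, then pressed the latched far-right key down and let it spring up; the last picture shows all four up and both jars in place (I didn't re-check the bottle), and the job is handed in.

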